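# Close the refilled sugar dispenser and hold its dosing lever at the third click

### The job

The sugar dispenser on the glass tray has just been refilled: swing its filler flap fully shut, and only then press the dosing lever down with the fingertips, past the first and second clicks to the third (triple dose), but not on down to its bottom stop. The lever springs back if let go, so finish while still holding it down at the third click. Leave the cup under the spout and everything else standing where it is.

Things in the scene. Friction and masses are not known exactly. Their poses are not given: they have to be found in the camera images.
- dispenser: Sugar dispenser, fixed on the tray: glass jar 86 mm across in a brass cage, steel foot, round steel head 92 mm across whose flat top is at z = 180 mm. Origin: centre of its underside, on the tray floor (6 mm above the sideboard). z up; -x is its front (spout, lever), +x its rear (flap hinge). The spout ends under the lever at x = -98, z = 90 mm.
- flap (a joint): Angle of the filler flap (rad): 0 = shut, lying flat on the head; grows as the free edge swings up and to the rear; pi/2 = upright; stop at 1.9. It starts between 0.9 and 1.7, and its hinge is stiff: it stays where it is left and takes about 1 to 2 N at the edge to swing.
- flap_hinge (a point): Middle of the flap's hinge pin (along the dispenser's y), at x = +44 mm, z = 183 mm in the dispenser's frame.
- flap_edge (a point): Middle of the flap's free edge, 68 mm from the hinge. The flap is a round steel disc 66 mm across and 5 mm thick, a brass disc on its outer face; when shut its outer (upper) face is 188 mm above the dispenser's origin and the free edge points to the front.
- lever (a joint): Angle of the dosing lever (rad): 0 = up at rest, grows as its free end is pressed down. Clicks (detents) at 0.2, 0.4 and 0.6; bottom stop at 0.8. A spring returns it to 0 from any angle. The push needed at the thumb bar rises from about 4 N at the start to 9 N at the third click, with a ripple of about 2.5 N that peaks 0.05 rad past each click.
- thumb_bar: Thumb bar across the lever's free end: dark steel roller, 16 mm diameter, 52 mm long, along the dispenser's y. Origin: its centre, 85 mm from the pivot. The lever points 0.35 rad above level at rest, so the bar's centre is 215 mm above the dispenser's origin at rest, 199 mm at click one, 182 at two, 165 at three, 149 at the bottom stop; at x = -126 to -131 mm throughout.
- lever_pivot (a point): Middle of the lever's pivot pin (along the dispenser's y) at x = -46 mm, z = 186 mm in the dispenser's frame, between two ears that rise to z = 192 mm.
- tray: Rectangular glass tray, fixed, 380 (x) by 600 mm (y), floor 6 mm thick, rim 22 mm high. Origin: centre of its underside.
- cup: White ceramic cup, 64 mm across and 60 mm high, standing under the spout. Origin: centre of its underside.
- tin: Aluminium tin with a shut hinged lid, 114 x 79 x 64 mm. Origin: centre of its underside.
- vase: Small ceramic vase, 72 mm across and 135 mm high. Origin: centre of its underside.
- mould: Hard silicone kahk mould, 120 x 80 x 22 mm slab with six round patterns. Origin: centre of its underside.
- tong: Plastic tong lying flat along its x, about 200 x 60 x 12 mm. Origin: its middle, on its underside.
- sugar_bowl: Small amber glass bowl behind the dispenser, 72 mm across, 42 mm high. Origin: centre of its underside.
- jar: Green glass jar with a steel cap beside the tray, 70 mm across, 120 mm high. Origin: centre of its underside.
- tumbler: Glass tumbler beside the tray, 68 mm across, 85 mm high. Origin: centre of its underside.

How it is judged (in metres and radians):
On the way, in this order (a step that is already met when the one before it is completed fails the run):
1. the filler flap is shut, the lever still up (value of joint flap below 0.08 rad and value of joint lever below 0.1 rad), for 0.2 s.
2. the fingers press the lever down to the third click and keep it there (value of joint lever between 0.52 and 0.68 rad and value of joint flap below 0.08 rad and contact force between the fingers and thumb_bar above 1 N), for 0.5 s.
At the end, for the whole second after the job is handed in: The flap is shut (below 0.08 rad), the lever is at rest at its third click (0.52 to 0.68 rad) and held there by the fingers pressing on the thumb bar with more than 1 N, and every other thing stands within 25 mm of where it was. The program finishes while holding (all of step 2 and velocity of joint lever between -0.1 and 0.1 rad/s and distance of each of cup, tin, vase, mould, tong, sugar_bowl, jar, tumbler from where it was at the start of the episode below 0.025 m); the arm keeps its last pose, push and grip.
It fails at once if the lever is pressed to the first click or beyond while the flap is open (value of joint lever above 0.18 rad and value of joint flap above 0.12 rad).
It fails at once if the lever is pushed on down to its bottom stop (value of joint lever above 0.76 rad).
It fails at once if the vase or the cup is tipped (angle between any of vase, cup's own z axis and vertical above 0.4 rad).
It fails at once if a bystander is pushed away (distance of any of cup, tin, vase, mould, tong, sugar_bowl, jar, tumbler from where it was at the start of the episode above 0.04 m).
It also fails if it takes over 40 s, if anything falls off the work surface, if the arm or the gripper's body presses on something with over 40 N, if the wrist force passes 120 N, or if a joint passes its speed limit or range.

### The arm

A 6-joint arm with a two-finger parallel gripper is mounted at the origin on the work surface. World frame = base frame: x ahead of the robot, y to its left, z up, the work surface at z = 0. Lengths are in m, angles in degrees, forces in N, time in s.
With the tool pointing down it reaches from about 0.3 to 0.775 m from the base axis. Payload 14.6 kg.
Tool frame: the origin (TCP) lies at the very end of the fingers, on their centre line; the grasp point (between the pads) lies 19 mm behind it (manip.tcp_to_grasp is the distance from the TCP to the grasp point, in m); z points along the fingers, y is the line along which they close (so a half turn about z gives the same grasp; the last joint's range is limited). The gripper opens to 85 mm and grips with 20 to 120 N. Pads are 22 mm wide; open, the fingers measure 114 mm over their backs; the gripper's body (76 mm by 85 mm) begins 54 mm behind the grasp point. The pads swing forward as they close: fully open they stand 13 mm farther back than shut.
Start: joints at [70.611, 17.183, 87.147, -0, 75.671, -3.816], TCP at [0.148, 0.53, 0.231] pointing down, gripper open.
Joint ranges: [-173.82, 173.82], [-45.26, 126.66], [13.44, 144.39], [-59.66, 239.66], [0, 175.72], [-146.38, 146.38]. Speed limits (degrees/s): [127.2, 127.2, 147.25, 180, 180, 180].

### API

Orientations are given as [roll, pitch, yaw] about the fixed x, y, z axes, in that order (R = Rz(yaw) Ry(pitch) Rx(roll)).
In Python, from station import monitor, cams, manip gives the robot as it stands.
- The arm moves only by the shell command python3 -m pendant 'ROWS'. ROWS is JSON, a list of rows, each an object of numbers: "dx", "dy", "dz": the shift along the tool's x, y, z each as a share of 500 mm, from -1 to 1; "ax", "ay", "az": the turn, a rotation vector about the tool's x, y, z each as a share of 180 degrees, from -1 to 1; "claw": the finger opening in mm, from 0 to 85.4. A call has 1 to 5 rows; each row is the pose to reach, as a shift and turn from the pose commanded when the call began, along the tool's axes at that moment, turning the shorter way round; what a row does not reach only later rows make up. A row lasts 1/8 s, in which the tool goes at most 62.5 mm and 10.7 degrees, less where a joint would pass 70% of its speed; a pose out of reach is approached as far as the arm can. A call with a number of a shift or a turn outside -1 to 1 is refused whole. A call with a gripper value outside its range is refused whole. The fingers move at their own pace and stop on an object; the grip force is fixed at half the most. Time passes only in rows, so rows that repeat a pose let the fingers close. It gives the time, the measured TCP pose, the force, the opening and the grip force at its end, in the units of the state.
- monitor.get_obs(): the state, without advancing time (a new reading comes with each control period).
- cams.get_image(name): name is "side" or "top" or "wrist"; returns a dict with "pixels" (480x640x3 uint8, red, green, blue), "range_z" (480x640 float32, m along the optical axis (not along the pixel's ray), 0 where there is no reading), "mtx" (3x3 intrinsics, pixels), "dist_coeffs" ([k1, k2, p1, p2, k3] as OpenCV has them; the pictures are not rectified), "R" (3x3) and "t" (3): a world point X has camera coordinates R X + t; the wrist camera has in their place "tool_from_camera" (4x4, takes a point from camera to tool coordinates, whose origin is the TCP and whose axes are the flange's). Camera axes: x right, y down, z forward; pixel columns grow to the right and rows downward; lengths in m; the calibration is good to about 2 mm. A picture is of the moment at which its call begins: read the wrist's pose just before it.
- manip.sign_off(): hands the job in; it is judged then, once.
The state is a dict: "t": time; "joint_pos": joint angles; "joint_vel": joint speeds; "effort": joint torques, N m; "eef_pos": TCP position; "eef_rot": TCP orientation; "ft_force": force on the tool from outside, world axes, zero at the start; "torque": the same for the moment, N m; "grip_width": finger opening in m; "grip_force": force on a finger pad.
Only numpy, scipy, OpenCV 4.12 (cv2) and the standard library are available. Lean on these libraries where they do the work, as an engineer would, in place of code of your own. Each camera call takes 0.05 s, during which the arm holds its last target. There are 200 camera calls.

## Working session

There is one attempt and no reset: what is moved stays moved. The work goes in short steps, Python scripts to look and compute and a shell command to move; the robot and the scene stay as the last step left them, time stands still between calls to the robot, and variables do not carry over. Pictures are saved under pics/ and viewed, at most 10 in all, crops included, and the job is handed in when it is done.

```bash
mkdir -p pics
cat > h.py <<'E'
from station import monitor, cams, manip
import numpy as np, cv2, pickle
def grab(n):
    o=monitor.get_obs(); d=cams.get_image(n); d=dict(d); d['obs']=o
    return d
def cloud(d):
    K=np.array(d['mtx']);D=np.array(d['dist_coeffs'])
    h,w=d['range_z'].shape
    u,v=np.meshgrid(np.arange(w),np.arange(h))
    p=cv2.undistortPoints(np.stack([u,v],-1).reshape(-1,1,2).astype(float),K,D).reshape(h,w,2)
    z=d['range_z'][...,None]
    c=np.concatenate([p*z,z],-1)
    return (c-np.array(d['t']))@np.array(d['R'])
def save(d,f): cv2.imwrite(f,cv2.cvtColor(d['pixels'],cv2.COLOR_RGB2BGR))
E
python3 - <<'E'
from h import *
for n in('side','top'):
    d=grab(n);save(d,f'pics/{n}0.png');pickle.dump(d,open(n+'0.pkl','wb'))
    print(n,-np.array(d['R']).T@d['t'],np.array(d['R'])[2])
o=monitor.get_obs();print(o['t'],o['eef_pos'],o['eef_rot'],o['grip_width'],o['ft_force'])
E
```

```text
side [0.28057012 1.00536699 1.26547878] [ 0.20818402 -0.6616431  -0.72033869]
top [ 0.42617557 -0.00587267  1.31398316] [ 0.14066727  0.02058003 -0.98984301]
0.1 [0.14758324 0.5296105  0.23079573] [-1.79940439e+02 -3.29216291e-03  1.64427463e+02] 0.0851907575499449 [-0.60327231  0.1706443  -0.04769947]
```

View pics/side0.png

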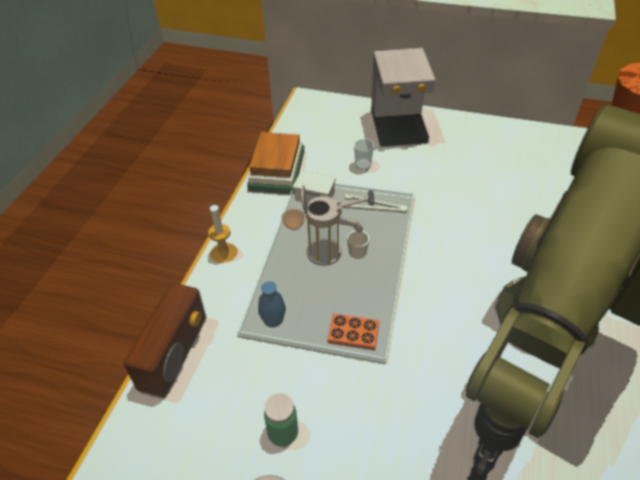

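View pics/top0.png

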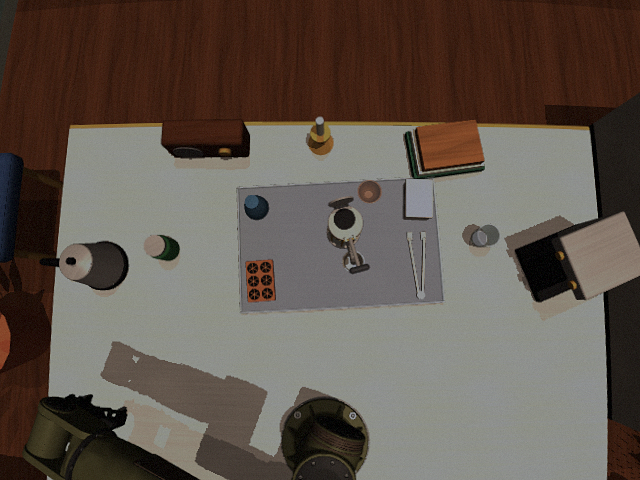

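Side: dispenser at about (323,215), flap leaning up behind the head, thumb bar at about (372,197), cup (358,240). Top: head with filler hole (345,222), flap edge-on (341,203), thumb bar (359,268), cup just beneath it.

Run:
```python
from h import *
d=pickle.load(open('top0.pkl','rb'));P=cloud(d)
c=d['pixels'][150:330,220:520];cv2.imwrite('pics/topc.png',cv2.cvtColor(cv2.resize(c,None,fx=2.6,fy=2.6,interpolation=cv2.INTER_CUBIC),cv2.COLOR_RGB2BGR))
s=np.load if 0 else None
sub=P[190:285,320:385].reshape(-1,3)
for lo,hi in((.165,.182),(.182,.192),(.192,.21),(.21,.23),(.23,.3)):
    q=sub[(sub[:,2]>lo)&(sub[:,2]<hi)]; print(lo,hi,len(q),q.mean(0).round(4) if len(q) else '',q.min(0).round(3) if len(q) else '',q.max(0).round(3) if len(q) else '')
# bar: min area rect in top image pixels
rows=P[255:280,340:378]; m=(rows[...,2]>.2).astype(np.uint8)
q=rows[m>0];print('bar',len(q),q.mean(0),np.linalg.svd(q[:,:2]-q[:,:2].mean(0))[2][0],q[:,2].max(), np.ptp(q,0))
# head circle
q=P[205:250,320:370].reshape(-1,3);q=q[(q[:,2]>.178)&(q[:,2]<.191)];
(c,r)=cv2.minEnclosingCircle(q[:,:2].astype(np.float32));print('head',c,r,np.median(q[:,2]))
# flap
r=P[190:212,322:362];q=r[r[...,2]>.2];print('flap',len(q),q.mean(0),q.min(0),q.max(0),np.linalg.svd(q[:,:2]-q[:,:2].mean(0))[2][0])
s=pickle.load(open('side0.pkl','rb'));S=cloud(s).reshape(-1,3)
q=S[(abs(S[:,0]-c[0])<.2)&(abs(S[:,1]-c[1])<.15)&(S[:,2]>.195)]
print('side hi',len(q));
print(q[::4].round(3).tolist())
```

```text
0.165 0.182 86 [ 0.5989 -0.0472  0.1789] [ 0.557 -0.092  0.165] [ 0.652 -0.005  0.182]
0.182 0.192 884 [ 0.6086 -0.0494  0.1859] [ 0.557 -0.093  0.182] [ 0.656 -0.005  0.192]
0.192 0.21 138 [ 0.5767 -0.058   0.2002] [ 0.514 -0.078  0.192] [ 0.66  -0.018  0.21 ]
0.21 0.23 213 [ 0.5319 -0.0708  0.2228] [ 0.475 -0.107  0.211] [ 0.665 -0.007  0.23 ]
0.23 0.3 109 [ 0.6362 -0.0411  0.2437] [ 0.48  -0.101  0.23 ] [ 0.665 -0.007  0.26 ]
bar 177 [ 0.49076652 -0.07998677  0.24849675] [-0.64166756  0.76698288] 1.3139831565725202 [0.09506356 0.10120091 1.10662757]
head (0.6046974062919617, -0.05018634721636772) 0.04897933453321457 0.1852998109526463
flap 169 [ 0.64989039 -0.03642459  0.25265009] [ 0.42617557 -0.06750645  0.20082523] [ 0.66531697 -0.00587267  1.31398316] [ 0.96256841 -0.27103885]
side hi 311
[[0.664, -0.048, 0.254], [0.663, -0.061, 0.24], [0.66, -0.036, 0.255], [0.66, -0.034, 0.253], [0.657, -0.026, 0.258], [0.493, -0.099, 0.232], [0.659, -0.048, 0.234], [0.491, -0.101, 0.227], [0.66, -0.049, 0.23], [0.495, -0.097, 0.226], [0.659, -0.024, 0.249], [0.662, -0.062, 0.214], [0.491, -
[... 856 characters left out ...]
.069, 0.203], [0.535, -0.066, 0.208], [0.525, -0.069, 0.209], [0.516, -0.072, 0.207], [0.49, -0.066, 0.22], [0.477, -0.065, 0.223], [0.654, -0.034, 0.205], [0.568, -0.067, 0.196], [0.549, -0.066, 0.202], [0.538, -0.066, 0.204], [0.528, -0.067, 0.206], [0.492, -0.06, 0.221], [0.481, -0.057, 0.226], [0.649, -0.005, 0.23], [0.561, -0.062, 0.198], [0.55, -0.061, 0.202], [0.54, -0.062, 0.204], [0.53, -0.066, 0.202], [0.478, -0.057, 0.224], [0.653, -0.031, 0.201], [0.558, -0.061, 0.197], [0.545, -0.062, 0.199], [0.483, -0.058, 0.218], [0.648, -0.01, 0.219], [0.565, -0.055, 0.197], [0.652, -0.028, 0.197], [0.65, -0.005, 0.215], [0.568, -0.047, 0.197], [0.647, -0.006, 0.211], [0.648, -0.008, 0.206]]
```

View pics/topc.png

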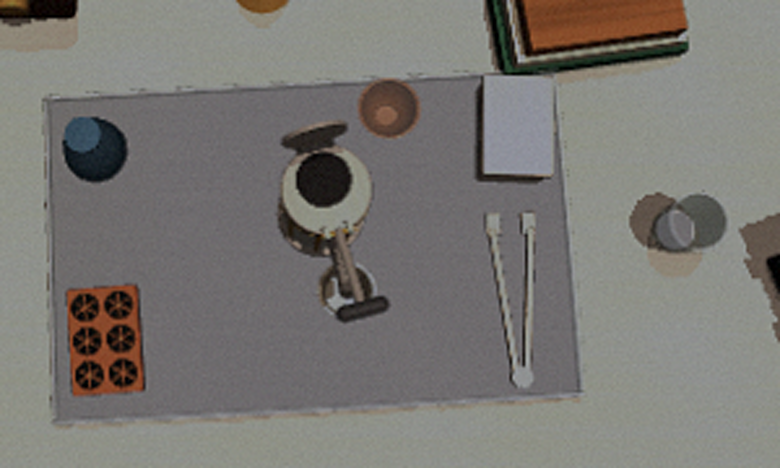

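```bash
cat >> h.py <<'E'
from scipy.spatial.transform import Rotation as Rn
O=np.array([.6065,-.049,.006]);YAW=15.2
Rd=Rn.from_euler('z',YAW,degrees=True)
def go(p,yaw=YAW+180):
    o=monitor.get_obs();R=Rn.from_euler('xyz',o['eef_rot'],degrees=True)
    w=O+Rd.apply(p);T=Rn.from_euler('xyz',[180,0,yaw],degrees=True)
    s=R.inv().apply(w-o['eef_pos'])/.5; a=(R.inv()*T).as_rotvec(degrees=True)/180
    print('to',w.round(3),'shift',s.round(3),'turn',a.round(3))
def st():
    o=monitor.get_obs();print(round(o['t'],2),'d-pos',Rd.inv().apply(np.array(o['eef_pos'])-O).round(4),np.round(o['eef_rot'],1),'F',np.round(o['ft_force'],1),'w',round(o['grip_width'],3),'j',np.round(o['joint_pos'],0))
E
python3 -c "
from h import *
st();go([.10,0,.33])"
```

```text
0.1 d-pos [-0.2912  0.6787  0.2248] [-179.9   -0.   164.4] F [-0.6  0.2 -0. ] w 0.085 j [71. 17. 87. -0. 76. -4.]
to [ 0.703 -0.023  0.336] shift [-1.367 -0.766 -0.21 ] turn [-0.    -0.    -0.171]
```

```bash
python3 -m pendant '[{"dz":-0.1,"claw":0},{"dx":-0.1,"dy":-0.06,"dz":-0.21,"az":-0.05,"claw":0},{"dx":-0.2,"dy":-0.12,"dz":-0.21,"az":-0.1,"claw":0},{"dx":-0.3,"dy":-0.18,"dz":-0.21,"az":-0.171,"claw":0},{"dx":-0.4,"dy":-0.24,"dz":-0.21,"az":-0.171,"claw":0}]'; python3 -c "
from h import *
st();go([.10,0,.33])"
```

```text
0.1 d-pos [-0.2912  0.6787  0.2248] [-179.9   -0.   164.4] F [-0.6  0.2 -0. ] w 0.085 j [71. 17. 87. -0. 76. -4.]
to [ 0.703 -0.023  0.336] shift [-1.367 -0.766 -0.21 ] turn [-0.    -0.    -0.171]invalid input at $[0]: expected keys dx, dy, dz, ax, ay, az, claw
```

All keys are required in each row.

```bash
python3 -m pendant '[{"dx":0,"dy":0,"dz":-0.1,"ax":0,"ay":0,"az":0,"claw":0},{"dx":-0.1,"dy":-0.06,"dz":-0.21,"ax":0,"ay":0,"az":-0.05,"claw":0},{"dx":-0.2,"dy":-0.12,"dz":-0.21,"ax":0,"ay":0,"az":-0.1,"claw":0},{"dx":-0.3,"dy":-0.18,"dz":-0.21,"ax":0,"ay":0,"az":-0.171,"claw":0},{"dx":-0.4,"dy":-0.24,"dz":-0.21,"ax":0,"ay":0,"az":-0.171,"claw":0}]'; python3 -c "
from h import *
st();go([.10,0,.33])"
```

```text
t: 0.72
eef_pos: [0.3032, 0.3652, 0.3362]
eef_rot: [180.0, 0.0, -164.6]
ft_force: [0.8, -0.2, -0.4]
grip_width: -0.0001
grip_force: 0.0
0.72 d-pos [-0.1841  0.4792  0.3302] [ 180.     0.  -164.6] F [ 0.8 -0.2 -0.4] w -0.0 j [ 46.   4.  89.   0.  87. -60.]
to [ 0.703 -0.023  0.336] shift [-0.564 -0.961  0.   ] turn [0.    0.    0.001]
```

```bash
python3 -m pendant '[{"dx":-0.056,"dy":-0.1,"dz":0,"ax":0,"ay":0,"az":0,"claw":0},{"dx":-0.112,"dy":-0.19,"dz":0,"ax":0,"ay":0,"az":0,"claw":0},{"dx":-0.168,"dy":-0.285,"dz":0,"ax":0,"ay":0,"az":0,"claw":0},{"dx":-0.224,"dy":-0.38,"dz":0,"ax":0,"ay":0,"az":0,"claw":0},{"dx":-0.28,"dy":-0.475,"dz":0,"ax":0,"ay":0,"az":0,"claw":0}]' >/dev/null; python3 -c "
from h import *
st();go([.10,0,.33])"
```

```text
1.35 d-pos [-0.0439  0.2416  0.33  ] [ 180.    -0.  -164.8] F [ 0.9 -0.3 -0.3] w 0.0 j [ 15.  11.  81.   0.  88. -90.]
to [ 0.703 -0.023  0.336] shift [-0.288 -0.483 -0.   ] turn [ 0. -0.  0.]
```

```bash
python3 -m pendant '[{"dx":-0.056,"dy":-0.1,"dz":0,"ax":0,"ay":0,"az":0,"claw":0},{"dx":-0.112,"dy":-0.19,"dz":0,"ax":0,"ay":0,"az":0,"claw":0},{"dx":-0.168,"dy":-0.285,"dz":0,"ax":0,"ay":0,"az":0,"claw":0},{"dx":-0.224,"dy":-0.38,"dz":0,"ax":0,"ay":0,"az":0,"claw":0},{"dx":-0.284,"dy":-0.485,"dz":0,"ax":0,"ay":0,"az":0,"claw":0}]' >/dev/null; python3 -c "
from h import *
st();go([.10,0,.235])
d=grab('wrist');save(d,'pics/w1.png');pickle.dump(d,open('w1.pkl','wb'))"
```

```text
1.98 d-pos [ 0.0982 -0.0005  0.33  ] [ 180.    -0.  -164.8] F [0.6 0.6 1.5] w -0.0 j [  -5.   36.   46.    0.   98. -110.]
to [ 0.703 -0.023  0.241] shift [-0.004  0.001  0.19 ] turn [ 0. -0.  0.]
```

View pics/w1.png

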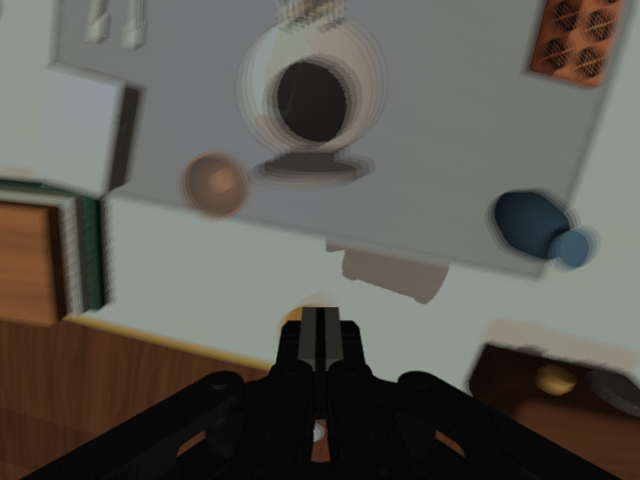

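Wrist view (slightly blurred by settling): fingers at (320,310), flap seen edge-on at (308,168), head (312,85); the bowl (215,185) is left of the fingers' descent. I'll measure the head and flap from a still frame.

Run:
```python
from h import *
st()
d=grab('wrist');st()
K=np.array(d['mtx']);D=np.array(d['dist_coeffs']);h,w=480,640
u,v=np.meshgrid(np.arange(w),np.arange(h))
p=cv2.undistortPoints(np.stack([u,v],-1).reshape(-1,1,2).astype(float),K,D).reshape(h,w,2)
z=d['range_z'][...,None];c=np.concatenate([p*z,z],-1)
T=np.array(d['tool_from_camera']);c=c@T[:3,:3].T+T[:3,3]
o=d['obs'];W=Rn.from_euler('xyz',o['eef_rot'],degrees=True).apply(c.reshape(-1,3))+o['eef_pos']
Q=Rd.inv().apply(W-O).reshape(h,w,3);ok=(d['range_z']>.05)
q=Q[ok&(v<300)]
f=lambda m:(len(q[m]),q[m].mean(0).round(4),q[m].min(0).round(4),q[m].max(0).round(4))
hd=(abs(q[:,2]-.18)<.004)&(abs(q[:,0])<.07)&(abs(q[:,1])<.07);print('head',f(hd))
cc,r=cv2.minEnclosingCircle(q[hd][:,:2].astype(np.float32));print(cc,r)
for a in(.19,.2,.21,.22,.23,.24,.25):
    m=(abs(q[:,2]-a)<.005)&(q[:,0]>.02)&(q[:,0]<.1)&(abs(q[:,1])<.06)
    if m.sum():print(a,f(m))
```

```text
2.02 d-pos [ 0.0996 -0.007   0.3262] [ 180.    -0.2 -165. ] F [ 0.5 -4.7 -2.3] w 0.0 j [  -5.   37.   45.   -0.   98. -110.]
2.08 d-pos [ 0.0985 -0.0042  0.3257] [ 179.9   -0.3 -165. ] F [ 0.2 -0.1 -0.3] w -0.0 j [  -5.   37.   46.   -0.   98. -110.]
head (15363, array([ 0.001 , -0.0024,  0.1808]), array([-0.0421, -0.048 ,  0.1764]), array([0.0429, 0.0432, 0.184 ]))
(0.002276873216032982, -0.002228089841082692) 0.04620838165283203
0.19 (484, array([ 0.0452, -0.0026,  0.1878]), array([ 0.0423, -0.0222,  0.185 ]), array([0.0474, 0.0183, 0.195 ]))
0.2 (216, array([ 0.0475, -0.0007,  0.2003]), array([ 0.047, -0.031,  0.195]), array([0.0481, 0.0255, 0.205 ]))
0.21 (292, array([ 0.0481, -0.0023,  0.2101]), array([ 0.0477, -0.0343,  0.2051]), array([0.0488, 0.0296, 0.215 ]))
0.22 (313, array([ 0.0487, -0.0017,  0.2198]), array([ 0.0481, -0.0346,  0.2151]), array([0.0493, 0.0299, 0.225 ]))
0.23 (399, array([ 0.0496, -0.0026,  0.2302]), array([ 0.0485, -0.034 ,  0.225 ]), array([0.0543, 0.0298, 0.235 ]))
0.24 (569, array([ 0.0507, -0.0029,  0.2403]), array([ 0.049 , -0.0302,  0.235 ]), array([0.0546, 0.0257, 0.245 ]))
0.25 (725, array([ 0.052 , -0.0024,  0.2488]), array([ 0.0496, -0.0219,  0.245 ]), array([0.0553, 0.0178, 0.2525]))
```

```bash
sed -i 's/^O=.*/O=np.array([.6065,-.049,.006])+Rn.from_euler("z",15.2,degrees=True).apply([.002,-.0024,0])/' h.py
python3 -m pendant '[{"dx":0,"dy":0,"dz":0.06,"ax":0,"ay":0,"az":0,"claw":0},{"dx":0,"dy":0,"dz":0.12,"ax":0,"ay":0,"az":0,"claw":0},{"dx":0,"dy":0,"dz":0.18,"ax":0,"ay":0,"az":0,"claw":0},{"dx":0,"dy":0,"dz":0.19,"ax":0,"ay":0,"az":0,"claw":0},{"dx":0,"dy":0,"dz":0.19,"ax":0,"ay":0,"az":0,"claw":0}]' >/dev/null; python3 -c "
from h import *
st()
for p in ([.06,0,.236],[.04,0,.236],[.025,0,.229],[.0125,0,.218],[.004,0,.204],[0,0,.188]): go(p)"
```

```text
Traceback (most recent call last):
  File "h.py", line 17, in <module>
    Rd=Rn.from_euler('z',YAW,degrees=True)
                         ^^^
NameError: name 'YAW' is not defined
```

```bash
sed -i 's/^O=/YAW=15.2;O=/' h.py
python3 -c "
from h import *
st()
for p in ([.06,0,.236],[.04,0,.236],[.025,0,.229],[.0125,0,.218],[.004,0,.204],[0,0,.188]): go(p)"
```

```text
2.7 d-pos [0.0957 0.0034 0.2361] [-180.     0.  -164.8] F [-0.2 -0.1  0.6] w -0.0 j [  -5.   37.   57.    0.   86. -110.]
to [ 0.667 -0.035  0.242] shift [ 0.071 -0.007  0.   ] turn [-0.  0.  0.]
to [ 0.648 -0.04   0.242] shift [ 0.111 -0.007  0.   ] turn [-0.  0.  0.]
to [ 0.633 -0.044  0.235] shift [ 0.141 -0.007  0.014] turn [-0.  0.  0.]
to [ 0.621 -0.048  0.224] shift [ 0.166 -0.007  0.036] turn [-0.  0.  0.]
to [ 0.613 -0.05   0.21 ] shift [ 0.183 -0.007  0.064] turn [-0.  0.  0.]
to [ 0.609 -0.051  0.194] shift [ 0.191 -0.007  0.096] turn [-0.  0.  0.]
```

```bash
python3 -m pendant '[{"dx":0.036,"dy":-0.007,"dz":0,"ax":0,"ay":0,"az":0,"claw":0},{"dx":0.071,"dy":-0.007,"dz":0,"ax":0,"ay":0,"az":0,"claw":0},{"dx":0.092,"dy":-0.007,"dz":0,"ax":0,"ay":0,"az":0,"claw":0},{"dx":0.111,"dy":-0.007,"dz":0,"ax":0,"ay":0,"az":0,"claw":0},{"dx":0.127,"dy":-0.007,"dz":0.006,"ax":0,"ay":0,"az":0,"claw":0}]'; python3 -c "
from h import *
st()
for p in ([.025,0,.229],[.0125,0,.218],[.004,0,.204],[0,0,.188]): go(p)"
```

```text
t: 3.32
eef_pos: [0.6399, -0.0427, 0.2388]
eef_rot: [-180.0, 0.1, -164.8]
ft_force: [0.1, -0.3, 1.8]
grip_width: 0.0002
grip_force: 0.6
3.33 d-pos [ 0.0319 -0.0003  0.2328] [-1.800e+02  1.000e-01 -1.648e+02] F [ 0.1 -0.3  1.8] w 0.0 j [  -7.   29.   70.    0.   81. -112.]
to [ 0.633 -0.044  0.235] shift [0.014 0.001 0.008] turn [-0.  0.  0.]
to [ 0.621 -0.048  0.224] shift [0.039 0.001 0.03 ] turn [-0.  0.  0.]
to [ 0.613 -0.05   0.21 ] shift [0.056 0.001 0.058] turn [-0.  0.  0.]
to [ 0.609 -0.051  0.194] shift [0.064 0.001 0.09 ] turn [-0.  0.  0.]
```

```bash
python3 -m pendant '[{"dx":0.026,"dy":0,"dz":0.019,"ax":0,"ay":0,"az":0,"claw":0},{"dx":0.039,"dy":0,"dz":0.03,"ax":0,"ay":0,"az":0,"claw":0},{"dx":0.056,"dy":0,"dz":0.058,"ax":0,"ay":0,"az":0,"claw":0},{"dx":0.061,"dy":0,"dz":0.075,"ax":0,"ay":0,"az":0,"claw":0},{"dx":0.064,"dy":0,"dz":0.085,"ax":0,"ay":0,"az":0,"claw":0}]'; python3 -c "
from h import *
st();go([0,0,.188])"
```

```text
t: 3.95
eef_pos: [0.6092, -0.051, 0.1954]
eef_rot: [180.0, -0.0, -164.8]
ft_force: [0.3, 0.4, 1.6]
grip_width: -0.0
grip_force: 0.5
3.95 d-pos [ 1.000e-04 -3.000e-04  1.894e-01] [ 180.    -0.  -164.8] F [0.3 0.4 1.6] w -0.0 j [  -8.   27.   79.    0.   74. -113.]
to [ 0.609 -0.051  0.194] shift [0.    0.001 0.003] turn [ 0. -0.  0.]
```

Press gently until the force shows the flap seated.

```bash
python3 -m pendant '[{"dx":0,"dy":0,"dz":0.004,"ax":0,"ay":0,"az":0,"claw":0},{"dx":0,"dy":0,"dz":0.006,"ax":0,"ay":0,"az":0,"claw":0},{"dx":0,"dy":0,"dz":0.008,"ax":0,"ay":0,"az":0,"claw":0},{"dx":0,"dy":0,"dz":0.008,"ax":0,"ay":0,"az":0,"claw":0}]'; python3 -c "
from h import *
st()"
```

```text
t: 4.45
eef_pos: [0.6093, -0.0511, 0.1938]
eef_rot: [-180.0, 0.1, -164.8]
ft_force: [-9.7, 0.2, 15.3]
grip_width: 0.0
grip_force: 7.7
4.45 d-pos [ 1.000e-04 -3.000e-04  1.878e-01] [-1.800e+02  1.000e-01 -1.648e+02] F [-9.7  0.2 15.3] w 0.0 j [  -8.   27.   79.   -0.   74. -113.]
```

Seated: 15 N at z = 188 mm, matching the shut height. Now lift and move back to look at the flap and the bar with the wrist camera.

```bash
python3 -m pendant '[{"dx":0,"dy":0,"dz":-0.08,"ax":0,"ay":0,"az":0,"claw":0},{"dx":0,"dy":0,"dz":-0.18,"ax":0,"ay":0,"az":0,"claw":0},{"dx":0,"dy":0,"dz":-0.26,"ax":0,"ay":0,"az":0,"claw":0},{"dx":0,"dy":0,"dz":-0.26,"ax":0,"ay":0,"az":0,"claw":0},{"dx":0,"dy":0,"dz":-0.26,"ax":0,"ay":0,"az":0,"claw":0}]' >/dev/null
python3 - <<'E'
from h import *
grab('wrist');grab('wrist');d=grab('wrist');save(d,'pics/w2.png');st()
K=np.array(d['mtx']);D=np.array(d['dist_coeffs']);h,w=480,640
u,v=np.meshgrid(np.arange(w),np.arange(h))
p=cv2.undistortPoints(np.stack([u,v],-1).reshape(-1,1,2).astype(float),K,D).reshape(h,w,2)
z=d['range_z'][...,None];c=np.concatenate([p*z,z],-1)
T=np.array(d['tool_from_camera']);c=c@T[:3,:3].T+T[:3,3]
o=d['obs'];W=Rn.from_euler('xyz',o['eef_rot'],degrees=True).apply(c.reshape(-1,3))+o['eef_pos']
Q=Rd.inv().apply(W-O).reshape(h,w,3);ok=(d['range_z']>.05)
q=Q[ok]
f=lambda m:(m.sum(),q[m].mean(0).round(4),q[m].min(0).round(4),q[m].max(0).round(4)) if m.sum() else 0
print('bar',f((q[:,2]>.205)&(q[:,2]<.24)&(q[:,0]<-.112)&(q[:,0]>-.16)&(abs(q[:,1])<.06)))
m=(q[:,2]>.16)&(q[:,2]<.21)&(abs(q[:,0])<.045)&(abs(q[:,1])<.033)
print('flap',f(m), 'high near hinge',f((q[:,2]>.2)&(q[:,2]<.26)&(q[:,0]>-.02)&(q[:,0]<.1)&(abs(q[:,1])<.06)))
n=np.c_[q[m][:,:2],np.ones(m.sum())];print('plane',np.linalg.lstsq(n,q[m][:,2],rcond=None)[0])
E
```

```text
5.22 d-pos [-1.000e-04 -2.000e-04  3.144e-01] [ 1.799e+02 -1.000e-01 -1.648e+02] F [-0.3  0.4 -0.6] w 0.0 j [  -8.   23.   68.    0.   89. -113.]
bar (np.int64(3230), array([-0.124 , -0.0004,  0.2214]), array([-0.1334, -0.0261,  0.2112]), array([-0.112 ,  0.0254,  0.227 ]))
flap (np.int64(11542), array([-0.0029, -0.    ,  0.1861]), array([-0.045, -0.033,  0.16 ]), array([0.045 , 0.033 , 0.1946])) high near hinge 0
plane [0.10442359 0.00534144 0.18637603]
```

View pics/w2.png

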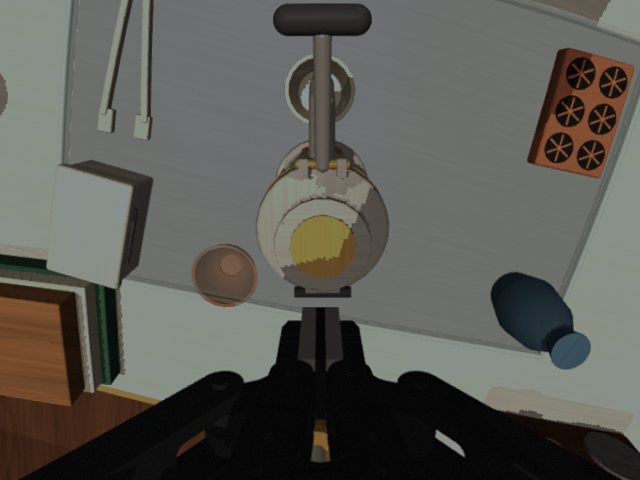

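Flap lies flat, brass disc at (322,247), no points above the head; thumb bar at (322,18), centred at y≈0, x≈-126 mm as stated. Now over to the bar.

```bash
python3 -m pendant '[{"dx":0.08,"dy":0,"dz":0,"ax":0,"ay":0,"az":0,"claw":0},{"dx":0.17,"dy":0,"dz":0,"ax":0,"ay":0,"az":0,"claw":0},{"dx":0.257,"dy":0,"dz":0.05,"ax":0,"ay":0,"az":0,"claw":0},{"dx":0.257,"dy":0,"dz":0.13,"ax":0,"ay":0,"az":0,"claw":0},{"dx":0.257,"dy":0,"dz":0.16,"ax":0,"ay":0,"az":0,"claw":0}]' ; python3 -c "
from h import *
st();go([-.128,0,.215]);go([-.129,0,.19])"
```

```text
t: 5.85
eef_pos: [0.4843, -0.0847, 0.2398]
eef_rot: [179.9, -0.1, -164.8]
ft_force: [0.8, -0.2, -0.0]
grip_width: -0.0002
grip_force: 0.0
5.85 d-pos [-0.1292  0.      0.2338] [ 1.799e+02 -1.000e-01 -1.648e+02] F [ 0.8 -0.2 -0. ] w -0.0 j [ -14.    9.   96.    0.   75. -119.]
to [ 0.486 -0.084  0.221] shift [-0.003 -0.     0.038] turn [ 0.    -0.001 -0.   ]
to [ 0.485 -0.085  0.196] shift [-0.001 -0.     0.088] turn [ 0.    -0.001 -0.   ]
```

```bash
python3 -m pendant '[{"dx":0,"dy":0,"dz":0.02,"ax":0,"ay":0,"az":0,"claw":0},{"dx":0,"dy":0,"dz":0.038,"ax":0,"ay":0,"az":0,"claw":0},{"dx":0,"dy":0,"dz":0.055,"ax":0,"ay":0,"az":0,"claw":0},{"dx":0,"dy":0,"dz":0.072,"ax":0,"ay":0,"az":0,"claw":0},{"dx":0,"dy":0,"dz":0.088,"ax":0,"ay":0,"az":0,"claw":0}]' ; python3 -c "
from h import *
st();go([-.129,0,.173])"
```

```text
t: 6.48
eef_pos: [0.4857, -0.0848, 0.1981]
eef_rot: [-180.0, 0.1, -164.8]
ft_force: [-1.1, 1.4, 5.1]
grip_width: -0.0001
grip_force: 2.6
6.47 d-pos [-0.1279 -0.0004  0.1921] [-1.800e+02  1.000e-01 -1.648e+02] F [-1.1  1.4  5.1] w -0.0 j [ -14.   12.   99.    0.   70. -119.]
to [ 0.485 -0.085  0.179] shift [0.002 0.001 0.038] turn [-0.  0.  0.]
```

```bash
python3 -m pendant '[{"dx":0,"dy":0,"dz":0.012,"ax":0,"ay":0,"az":0,"claw":0},{"dx":0.001,"dy":0,"dz":0.024,"ax":0,"ay":0,"az":0,"claw":0},{"dx":0.001,"dy":0,"dz":0.034,"ax":0,"ay":0,"az":0,"claw":0},{"dx":0.001,"dy":0,"dz":0.034,"ax":0,"ay":0,"az":0,"claw":0},{"dx":0.001,"dy":0,"dz":0.034,"ax":0,"ay":0,"az":0,"claw":0}]'
python3 - <<'E'
from h import *
st();go([-.129,0,.173])
t=grab('side');save(t,'pics/s2.png');P=cloud(t);cv2.imwrite('pics/s2c.png',cv2.resize(cv2.imread('pics/s2.png')[150:290,250:430],None,fx=4,fy=4,interpolation=cv2.INTER_CUBIC))
Q=Rd.inv().apply(P.reshape(-1,3)-O)
m=(Q[:,0]<-.117)&(Q[:,0]>-.142)&(abs(Q[:,1])<.03)&(abs(Q[:,1])>.017)&(Q[:,2]>.14)&(Q[:,2]<.195);print('bar',m.sum(),Q[m].mean(0),Q[m].max(0))
E
```

```text
t: 7.1
eef_pos: [0.4853, -0.0849, 0.1814]
eef_rot: [-180.0, 0.1, -164.8]
ft_force: [-1.7, 0.2, 6.7]
grip_width: -0.0002
grip_force: 3.3
7.1 d-pos [-0.1284 -0.0004  0.1754] [-1.800e+02  1.000e-01 -1.648e+02] F [-1.7  0.2  6.7] w -0.0 j [ -14.   13.  100.    0.   67. -119.]
to [ 0.485 -0.085  0.179] shift [0.001 0.001 0.005] turn [-0.  0.  0.]
bar 30 [-0.1260726   0.02274113  0.17215398] [-0.11944508  0.02877054  0.1897052 ]
```

View pics/s2c.png

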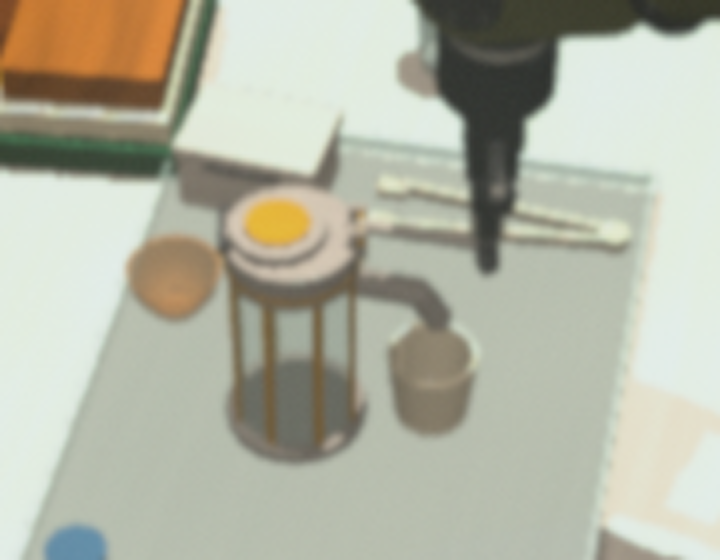

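Side view: flap flat (brass disc at (278,222)), fingertips on the bar at (488,265), cup untouched. Angle ≈ 0.57; go 2 mm further and settle.

```bash
python3 -m pendant '[{"dx":0,"dy":0,"dz":0.004,"ax":0,"ay":0,"az":0,"claw":0},{"dx":0,"dy":0,"dz":0.004,"ax":0,"ay":0,"az":0,"claw":0},{"dx":0,"dy":0,"dz":0.004,"ax":0,"ay":0,"az":0,"claw":0},{"dx":0,"dy":0,"dz":0.004,"ax":0,"ay":0,"az":0,"claw":0},{"dx":0,"dy":0,"dz":0.004,"ax":0,"ay":0,"az":0,"claw":0}]' ; python3 -m pendant '[{"dx":0,"dy":0,"dz":0,"ax":0,"ay":0,"az":0,"claw":0},{"dx":0,"dy":0,"dz":0,"ax":0,"ay":0,"az":0,"claw":0},{"dx":0,"dy":0,"dz":0,"ax":0,"ay":0,"az":0,"claw":0}]'; python3 -c "
from h import *
st()"
```

```text
t: 7.78
eef_pos: [0.4855, -0.0849, 0.1796]
eef_rot: [-179.9, 0.1, -164.8]
ft_force: [-0.5, 0.6, 7.7]
grip_width: -0.0002
grip_force: 4.0
t: 8.15
eef_pos: [0.4855, -0.0849, 0.1796]
eef_rot: [-180.0, 0.1, -164.8]
ft_force: [-0.9, 0.1, 7.3]
grip_width: 0.0002
grip_force: 4.0
8.15 d-pos [-0.1282 -0.0005  0.1736] [-1.800e+02  1.000e-01 -1.648e+02] F [-0.9  0.1  7.3] w 0.0 j [ -14.   13.  100.    0.   67. -119.]
```

Fingertips at z = 173.6 mm put the bar centre at 165.6 mm (lever ≈ 0.59 rad), steady at 7 N. Handing in.

```bash
python3 -c "
from h import *
print(manip.sign_off())"
```

```text
the job is handed in; nothing more can be done
None
```

I swung the flap shut, then pressed the dosing lever to about 0.59 rad (third click) and handed in with the fingertips holding it at about 7 N. The lever angle is worked out from fingertip height. The arm touched only the flap and the thumb bar, though I didn't re-measure the other objects, and the hand-in returned no verdict.

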